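Release the loading shuttle's left-hand lock screw and draw the shuttle out

TASK

The lock screw over the blue loading shuttle has a left-hand thread: push its lever round clockwise (seen from above) to unscrew it until the white line on its hub points at the red engraved mark on the dial, and leave it there; never screw it down to its bottom stop. Then draw the shuttle out by its upright post until it rests against the red front stop, with the tag plate still lying in its nest. Leave the other things alone, and let go at the end.

Things in the scene. Friction and masses are not known exactly. Their poses are not given: they have to be found in the camera images.
- fixture: fixed aluminium base plate 240x124x10 mm with dark guide rails along x and, across it at x = +75 mm, a grey bridge (26 mm in x, y = -60 to +60 mm, top 56 mm above the bench) that carries the lock screw through a steel dial (66 mm across, top 59 mm up). Origin: on the bench, midway in y; +x points away from the robot along the slide, +y left, z up.
- front_stop (a point): middle of the shuttle-side face of the red front stop, the bar across the plate's end nearer the robot (fixture x = -110 mm), 16 mm above the bench.
- dial_mark (a point): the red engraved release mark on the steel dial, 27 mm to the right (fixture -y) of the screw's axis, 59 mm above the bench. A black curved arrow engraved on the far and left side of the dial shows the unscrewing direction, clockwise.
- screw_axis (a point): fixed point on the vertical axis of the lock screw, 78 mm above the bench: the height of the lever bar when the screw is fully down. Dark hub 28 mm across on a skirt 40 mm across; hub top 90 mm above the bench when fully down, 102 mm at the mark. A white radial line on the hub top and skirt lies opposite the lever.
- lock_lever (a joint): turn in rad, growing clockwise seen from above: 0 = screwed down to the stop, starts at 0.25 to 0.7, 3.0 = white line at the red mark (lever points to fixture +y), 3.6 = upper stop. Lever direction in the fixture frame, counter-clockwise from +x: pi/2 + 3.0 - value. It rises 4 mm per rad, takes about 0.12 N m and stays put. From 2.0 on the screw's nose is clear of the shuttle.
- lever_ball (a point): centre of the black ball (19 mm) at the end of the lever, 70 mm from the screw's axis; the lever is a level steel bar 10 mm thick from hub to ball at the ball's height. It starts pointing to the right and a little towards the robot, and swings clockwise past the front to the left.
- shuttle: loose blue plate 140x62x12 mm, 0.3 to 0.55 kg, lying on the base plate between the rails. Origin: centre of its underside; x as the fixture's. Locked position: fixture x = +20 mm; against the red front stop: fixture x = -40 mm (60 mm of travel towards the robot).
- shuttle_post (a point): point on the axis of the upright steel post (12 mm thick; black head 18 mm across from 54 to 65 mm above the shuttle's underside), 58 mm in front of the shuttle's origin; the point is 50 mm above the bench. The post can be hooked from behind (its +x side); it ends 60 mm nearer the robot.
- tag: loose white tag plate with a dark face, 25x60x9 mm, its 60 mm along the slide, lying in the shuttle's nest (ribs 4 mm high) 8 mm in front of the shuttle's origin, its underside 12 mm above the shuttle's underside. Origin: centre of its underside.
- parts_tray: small blue tray, 94x127x29 mm, bystander
- screwdriver_yellow: yellow-handled screwdriver, 177 mm long, bystander
- part_bush: cream round bush with a bore, 24 mm across, 25 mm high, bystander
- part_flange: light grey turned flange, 62 mm across, 21 mm high, bystander
There are look-alikes about, which are no part of the job. What is shaped like the tag but green is not meant.

How it is judged:
On the way:
1. the lever has been turned clockwise to the mark, within 0.25 rad, while the shuttle is still in its locked position (within 5 mm) with the tag in its nest (value of joint lock_lever between 2.75 and 3.25 rad and x of shuttle in the frame of fixture above 0.015 m and x of tag in the frame of shuttle between -0.014 and -0.002 m and y of tag in the frame of shuttle between -0.006 and 0.006 m and z of tag in the frame of shuttle between 0.009 and 0.016 m), for 0.2 s.
At the end, for the whole second after the job is handed in: The lever stands at the red mark (3.0 rad, within 0.25), the shuttle rests on the base between the rails and within 4 mm of the front stop, and the tag plate lies in its nest (within 6 mm); all are at rest (value of joint lock_lever between 2.75 and 3.25 rad and x of shuttle in the frame of fixture below -0.036 m and y of shuttle in the frame of fixture between -0.004 and 0.004 m and z of shuttle in the frame of fixture between 0.007 and 0.014 m and x of tag in the frame of shuttle between -0.014 and -0.002 m and y of tag in the frame of shuttle between -0.006 and 0.006 m and z of tag in the frame of shuttle between 0.009 and 0.016 m and linear speed of each of shuttle, tag below 0.01 m/s); the robot touches nothing.
It fails at once if the lock screw is screwed down to its bottom stop (value of joint lock_lever below 0.03 rad).
It fails at once if a bystander (blue tray, yellow screwdriver, cream bush, flange) is moved more than 30 mm (distance of any of parts_tray, screwdriver_yellow, part_bush, part_flange from where it was at the start of the episode above 0.03 m).
It also fails if it takes over 45 s, if anything falls off the work surface, if the arm or the gripper's body presses on something with over 40 N, if the wrist force passes 120 N, or if a joint passes its speed limit or range.

ROBOT

A 6-joint arm with a two-finger parallel gripper is mounted at the origin on a cart in front of the work surface, level with it; the furniture and walls round the work are solid. World frame = base frame: x ahead of the robot, y to its left, z up, the work surface at z = 0. Lengths are in m, angles in rad, forces in N, time in s.
With the tool pointing down it reaches from about 0.425 to 1.125 m from the base axis. Payload 14.9 kg.
Tool frame: the origin (TCP) lies on the mounting face of the last link; the fingertips stand r.tip_extent ahead of it and the grasp point (between the pads) lies 172 mm ahead of it (r.tip_extent is the distance from the TCP to the fingertips, in m); z points along the fingers, y is the line along which they close (so a half turn about z gives the same grasp; the last joint's range is limited). The gripper opens to 91 mm and grips with 3 to 60 N. Pads are 32 mm wide; open, the fingers measure 118 mm over their backs; the gripper's body (76 mm by 178 mm) begins 60 mm behind the grasp point.
Start: joints at [1.082, 0.379, 1.734, -0, 1.028, -0.033], TCP at [0.308, 0.629, 0.405] pointing down, gripper open.
Joint ranges: [-2.77, 2.77], [-0.74, 2.19], [0, 2.66], [-1.06, 4.2], [0.31, 2.87], [-3.08, 3.08]. Speed limits (rad/s): [1.89, 1.89, 2.39, 3.14, 3.14, 3.14].

INTERFACE

Orientations are given as a rotation vector (axis times angle).
In Python, from bench import r, viewer gives the robot as it stands. The module is installed in compiled form; this text tells all that it offers.
- The arm moves only by the tool play_rows, never from a script. Its argument "rows" is a list of rows, each an object of numbers: "x", "y", "z": the shift along the tool's x, y, z in mm; "rx", "ry", "rz": the turn, a rotation vector about the tool's x, y, z in rad. A call has 1 to 10 rows; each row is the pose to reach, as a shift and turn from the pose commanded when the call began, along the tool's axes at that moment; what a row does not reach only later rows make up. A row lasts 1/8 s, in which the tool goes at most 62.5 mm and 10.7 degrees, less where a joint would pass 70% of its speed; a pose out of reach is approached as far as the arm can. A call with a gripper value outside its range is refused whole. "jaw" is the gripper command: -1 is shut, 1 is fully open, values between are in proportion, set as the call begins (left out, the last holds). The fingers move at their own pace and stop on an object; the grip force is fixed at half the most. Time passes only in rows, so rows that repeat a pose let the fingers close. It gives the time, the measured TCP pose, the force, the opening and the grip force at its end, in the units of the state.
- r.state(): the state, without advancing time (a new reading comes with each control period).
- viewer.capture(name): name is "side" or "top" or "wrist"; returns the picture (420x560x3 uint8, blue, green, red); there is no depth.
- viewer.get_calibration(name): a dict with "fovy" (degrees; the focal length in pixels is half the picture's height over the tangent of half this angle, whatever the lens; pixels are square), "cx", "cy" (the principal point, pixels), "cam_to_world" (4x4, takes a point from camera to world coordinates). Camera axes: x right, y up, looking along -z (the intrinsics and any distortion apply to the point x, -y, -z); pixel columns grow to the right and rows downward; lengths in m; the calibration is good to about 2 mm. The wrist camera is an equidistant fisheye: a pixel r from the principal point sees the ray r / f radians off the axis. A picture is of the moment at which its call begins: read the wrist's pose just before it. get_calibration takes no time and is no camera call; for the wrist camera it gives the pose at the moment of the call.
- r.job_done(): hands the job in; it is judged then, once.
The state is a dict: "clock": time; "joint_pos": joint angles; "dq": joint speeds; "tau": joint torques, N m; "tool_pos": TCP position; "tool_rot": TCP orientation; "force": force on the tool from outside, world axes, zero at the start; "torque": the same for the moment, N m; "grip_width": finger opening in m; "grasp_force": force on a finger pad.
Only numpy, scipy, OpenCV 4.12 (cv2) and the standard library are available. Lean on these libraries where they do the work, as an engineer would, in place of code of your own. Each camera call takes 0.05 s, during which the arm holds its last target. There are 200 camera calls.

## Working session

There is one attempt and no reset: what is moved stays moved. The work goes in short steps, Python scripts to look and compute and a tool call to move; the robot and the scene stay as the last step left them, time stands still between calls to the robot, and variables do not carry over. Pictures are saved under pics/ and viewed, at most 10 in all, crops included, and the job is handed in when it is done.

Besides the shell and the picture viewer there is one more tool, called as name(argument=value, ...), one argument or row to a line, values as JSON. play_rows: Moves the arm, as the interface text tells. Its arguments: {"type":"object","properties":{"rows":{"type":"array","items":{"type":"object","properties":{"x":{"type":"number"},"y":{"type":"number"},"z":{"type":"number"},"rx":{"type":"number"},"ry":{"type":"number"},"rz":{"type":"number"}}}},"jaw":{"type":"number"}},"required":["rows"]}

```bash
mkdir -p pics; python3 - <<'E'
from bench import r, viewer
import cv2,numpy as np
for n in ("side","top"):
    cv2.imwrite(f"pics/{n}0.png",viewer.capture(n)); c=viewer.get_calibration(n); print(n,c["fovy"],c["cx"],c["cy"],{k:v for k,v in c.items() if k not in("fovy","cx","cy","cam_to_world")}); print(np.round(c["cam_to_world"],4))
s=r.state(); print(s); print(r.tip_extent)
E
```

```text
side 50.13740870544716 273.77186815046724 205.30772324249068 {}
[[ 0.7854  0.4967 -0.3693  0.2202]
 [-0.619   0.6314 -0.4671 -0.3639]
 [ 0.0012  0.5955  0.8033  0.8637]
 [ 0.      0.      0.      1.    ]]
top 48.028431286649166 276.89477386811035 204.4803409092014 {}
[[-0.0054  0.9823 -0.187   0.3687]
 [-1.     -0.0044  0.006   0.0831]
 [ 0.0051  0.1871  0.9823  1.2629]
 [ 0.      0.      0.      1.    ]]
{'clock': 0.1, 'joint_pos': array([ 1.08168853e+00,  3.79351919e-01,  1.73470456e+00,  1.63915063e-05,
        1.02854175e+00, -3.33172575e-02]), 'dq': array([ 0.00105162, -0.00176489, -0.00185377, -0.00152056,  0.00052489,
        0.0021672 ]), 'tau': array([-8.68014286e-04, -7.65044618e+01, -4.35298097e+01,  6.51309779e-02,
        3.98321834e-02,  9.80027835e-06]), 'tool_pos': array([0.30805824, 0.62838668, 0.40416553]), 'tool_rot': array([-7.09723987e-01, -3.06009430e+00,  1.52013574e-03]), 'force': array([ 0.37621606,  0.27433706, -0.22195403]), 'torque': array([-0.00407388,  0.02858465, -0.03811134]), 'grasp_force': 0.0, 'grip_width': 0.09121793273041082}
0.1908
```

View pics/side0.png

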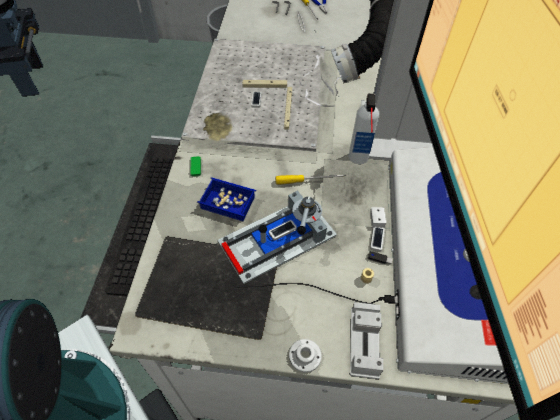

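View pics/top0.png

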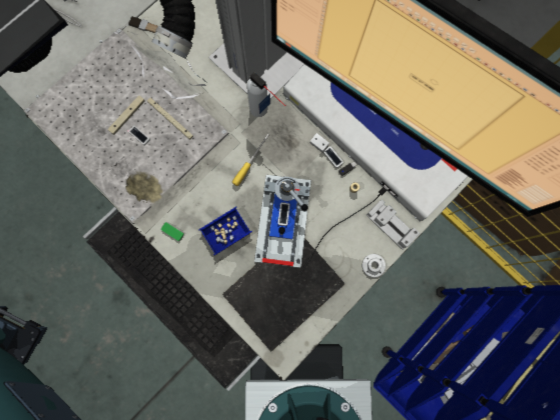

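The side view shows the fixture at about (280,240): red stop at (232,257), screw at (305,208). The top view shows it at (283,222): red stop at (278,263), hub at (287,187), lever ball at (304,207). Look-alikes:
- the other bench fixtures at (378,235) and (366,335) in the side view
- the dark-faced tag on the perforated plate at (257,99) in the side view
- the green tag at (195,166) in the side view

Only the fixture at (280,240) has the blue shuttle, red stop and lever. I'll check that choice in a close crop.

```bash
python3 - <<'E'
import cv2,numpy as np
s=cv2.imread("pics/side0.png")[185:285,210:345]; t=cv2.imread("pics/top0.png")[170:275,250:315]
a=cv2.resize(s,None,fx=3.7,fy=3.7,interpolation=cv2.INTER_CUBIC)
b=cv2.resize(t,None,fx=4.5,fy=4.5,interpolation=cv2.INTER_CUBIC)
o=np.zeros((max(a.shape[0],b.shape[0]),a.shape[1]+b.shape[1],3),np.uint8);o[:a.shape[0],:a.shape[1]]=a;o[:b.shape[0],a.shape[1]:]=b
print(o.shape,a.shape);cv2.imwrite("pics/crop0.png",o)
E
```

```text
(472, 792, 3) (370, 500, 3)
```

View pics/crop0.png

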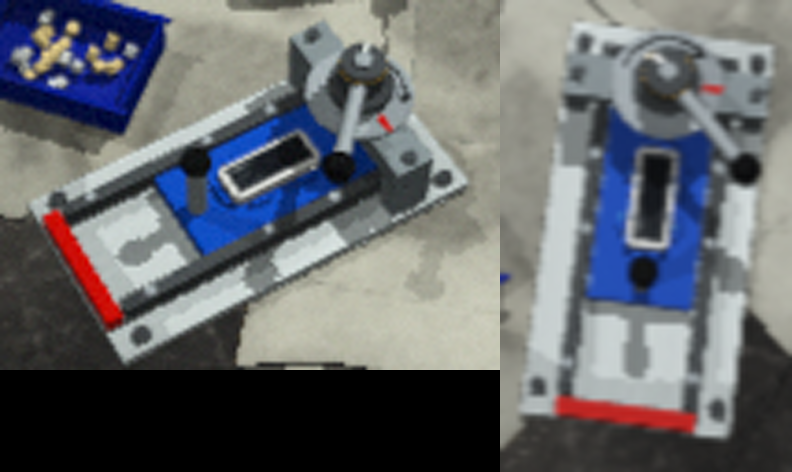

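The crop shows the chosen fixture: blue shuttle with a dark-faced tag, red stop, and red dial mark. The lever ball is at crop pixel (339,165) in the side view and (745,169) in the top view. The post head is at (195,160) and (643,272).

```bash
cat > h.py <<'E'
import numpy as np
from bench import r, viewer
def ray(n,u,v,c=None):
    c=c or viewer.get_calibration(n); f=210/np.tan(np.radians(c["fovy"]/2)); a,b=u-c["cx"],v-c["cy"]
    M=np.array(c["cam_to_world"])
    if n=="wrist":
        R=np.hypot(a,b); th=R/f; d=np.array([a/R*np.sin(th),-b/R*np.sin(th),-np.cos(th)])
    else: d=np.array([a/f,-b/f,-1])
    return M[:3,3],M[:3,:3]@(d/np.linalg.norm(d))
def onz(n,u,v,z,c=None):
    o,d=ray(n,u,v,c); return o+d*(z-o[2])/d[2]
def tri(p,q):
    A=np.zeros((3,3));b=np.zeros(3);rs=[ray("side",*p),ray("top",*q)]
    for o,d in rs: P=np.eye(3)-np.outer(d,d);A+=P;b+=P@o
    X=np.linalg.solve(A,b); return X,[np.linalg.norm((np.eye(3)-np.outer(d,d))@(X-o))*1e3 for o,d in rs]
E
python3 - <<'E'
from h import *
S=lambda x,y:(x/3.7+210-.4,y/3.7+185-.4); T=lambda x,y:((x-500)/4.5+250-.4,y/4.5+170-.4)
np.set_printoptions(precision=4,suppress=True)
for n,a,b in [("ball",(339,165),(745,169)),("head",(195,160),(643,272)),("mark",(385,123),(712,89))]: print(n,*tri(S(*a),T(*b)))
ps=[onz("side",*S(*q),.01)[:2] for q in [(128,362),(30,205),(465,185)]]; pt=[onz("top",*T(*q),.01)[:2] for q in [(729,436),(520,412),(773,45),(572,22)]]
L=np.array([[-.12,-.062],[-.12,.062],[.12,-.062],[.12,.062]])
W=np.array(ps+pt);F=np.vstack([L[:3],L])
def fit(F,W):
    f=(F-F.mean(0))@[1,1j];w=(W-W.mean(0))@[1,1j];k=(np.conj(f)*w).sum();a=np.angle(k);R=np.array([[np.cos(a),-np.sin(a)],[np.sin(a),np.cos(a)]]);t=W.mean(0)-R@F.mean(0);return a,t,W-(F@R.T+t)
for x,y in((L[:3],ps),(L,pt),(F,W)): print(*fit(x,np.array(y)))
a,t,_=fit(F,W);R=np.array([[np.cos(a),-np.sin(a)],[np.sin(a),np.cos(a)]])
for n,p in dict(axis=(.075,0),post=(-.038,0),stop=(-.11,0),mark=(.075,-.027)).items(): print(n,R@p+t)
E
```

```text
ball [0.5863 0.0067 0.0818] [np.float64(0.009097635778181052), np.float64(0.009097635778358258)]
head [0.5288 0.0649 0.0718] [np.float64(0.3574988715988002), np.float64(0.35749887159880595)]
mark [0.638  0.0236 0.0584] [np.float64(0.0526420805281186), np.float64(0.05264208052807213)]
-0.1325725207936404 [0.5638 0.0581] [[ 0.0025  0.0001]
 [ 0.0012 -0.0013]
 [-0.0036  0.0012]]
-0.12680479246446275 [0.5656 0.0601] [[ 0.0016  0.0003]
 [ 0.0006 -0.0001]
 [-0.0007  0.0004]
 [-0.0015 -0.0005]]
-0.12842322994351488 [0.5648 0.0593] [[ 0.0013 -0.0006]
 [ 0.0005 -0.002 ]
 [-0.0049 -0.0005]
 [ 0.0024  0.0008]
 [ 0.0012  0.0005]
 [ 0.0002  0.0013]
 [-0.0008  0.0004]]
axis [0.6392 0.0497]
post [0.5271 0.0642]
stop [0.4557 0.0734]
mark [0.6357 0.0229]
```

```bash
cat >> h.py <<'E'
from scipy.spatial.transform import Rotation as Ro
def rows(targets):  # world tcp x,y,z (m), world angle of tool y
    s=r.state();R=Ro.from_rotvec(s["tool_rot"]).as_matrix();y0=np.arctan2(R[1,1],R[0,1])
    print("tcp",np.round(s["tool_pos"],4),"yang",round(y0,3),"tilt z",np.round(R[:,2],4),"F",np.round(s["force"],1),"t",s["clock"])
    for x,y,z,a in targets:
        d=R.T@(np.array([x,y,z])-s["tool_pos"])*1e3
        print("x %.0f y %.0f z %.0f rz %.3f"%(*d,-(a-y0)))
E
python3 - <<'E'
from h import *
print(tri((413,70),(272,42)),tri((529,419),(545,206)))
rows([(.609,.025,.36,2.247)])
E
```

```text
(array([0.94365988, 0.08303347, 0.26727562]), [np.float64(5.19248314176263), np.float64(5.192483141762539)]) (array([ 0.53516839, -0.46979589,  0.29902636]), [np.float64(14.775003761988563), np.float64(14.77500376198878)])
tcp [0.3081 0.6284 0.4042] yang 1.115 tilt z [-5.e-04 -9.e-04 -1.e+00] F [ 0.4  0.3 -0.2] t 0.1
x -536 y -409 z 45 rz -1.132
```

play_rows(
  rows=[
    {"x": -536,"y": -409,"z": 45,"rz": -1.132},
    {"x": -536,"y": -409,"z": 45,"rz": -1.132},
    {"x": -536,"y": -409,"z": 45,"rz": -1.132},
    {"x": -536,"y": -409,"z": 45,"rz": -1.132},
    {"x": -536,"y": -409,"z": 45,"rz": -1.132},
    {"x": -536,"y": -409,"z": 45,"rz": -1.132},
    {"x": -536,"y": -409,"z": 45,"rz": -1.132},
    {"x": -536,"y": -409,"z": 45,"rz": -1.132},
    {"x": -536,"y": -409,"z": 45,"rz": -1.132},
    {"x": -536,"y": -409,"z": 45,"rz": -1.132},
  ],
  jaw=-0.45,
)

```text
$.rows[0]: bad value
```

```bash
python3 - <<'E'
from h import *
rows([(.609,.025,.36,2.247)])
E
```

```text
tcp [0.3081 0.6284 0.4042] yang 1.115 tilt z [-5.e-04 -9.e-04 -1.e+00] F [ 0.4  0.3 -0.2] t 0.1
x -536 y -409 z 45 rz -1.132
```

play_rows(
  rows=[
    {"x": -48,"y": -37,"z": 4,"rz": -0.113},
    {"x": -96,"y": -74,"z": 8,"rz": -0.226},
    {"x": -144,"y": -111,"z": 12,"rz": -0.339},
    {"x": -192,"y": -148,"z": 16,"rz": -0.452},
    {"x": -240,"y": -185,"z": 20,"rz": -0.565},
    {"x": -288,"y": -222,"z": 24,"rz": -0.678},
    {"x": -336,"y": -259,"z": 28,"rz": -0.791},
    {"x": -384,"y": -296,"z": 32,"rz": -0.904},
    {"x": -432,"y": -333,"z": 36,"rz": -1.017},
    {"x": -480,"y": -370,"z": 40,"rz": -1.132},
  ],
  jaw=-0.45,
)

```text
$.rows[0]: bad value
```

```bash
python3 - <<'E'
from h import *
rows([(.609,.025,.36,2.247)]);print(r.state()["grip_width"])
E
```

```text
tcp [0.3081 0.6284 0.4042] yang 1.115 tilt z [-5.e-04 -9.e-04 -1.e+00] F [ 0.4  0.3 -0.2] t 0.1
x -536 y -409 z 45 rz -1.132
0.09121793273041082
```

play_rows(
  rows=[
    {"x": -48,"y": -37,"z": 4,"rx": 0,"ry": 0,"rz": -0.113},
    {"x": -96,"y": -74,"z": 8,"rx": 0,"ry": 0,"rz": -0.226},
    {"x": -144,"y": -111,"z": 12,"rx": 0,"ry": 0,"rz": -0.339},
    {"x": -192,"y": -148,"z": 16,"rx": 0,"ry": 0,"rz": -0.452},
    {"x": -240,"y": -185,"z": 20,"rx": 0,"ry": 0,"rz": -0.565},
    {"x": -288,"y": -222,"z": 24,"rx": 0,"ry": 0,"rz": -0.678},
    {"x": -336,"y": -259,"z": 28,"rx": 0,"ry": 0,"rz": -0.791},
    {"x": -384,"y": -296,"z": 32,"rx": 0,"ry": 0,"rz": -0.904},
    {"x": -432,"y": -333,"z": 36,"rx": 0,"ry": 0,"rz": -1.017},
    {"x": -480,"y": -370,"z": 40,"rx": 0,"ry": 0,"rz": -1.132},
  ],
  jaw=-0.45,
)

```text
clock: 1.35
tool_pos: [0.5768, 0.0831, 0.3645]
tool_rot: [1.047, -2.962, -0.0]
force: [0.2, 1.0, 0.2]
grip_width: 0.0252
grasp_force: 0.0
```

```bash
python3 - <<'E'
from h import *
rows([(.609,.025,.36,2.247)]);print(r.state()["grip_width"])
E
```

```text
tcp [0.5768 0.0831 0.3645] yang 2.251 tilt z [-1.e-04  0.e+00 -1.e+00] F [0.2 1.  0.2] t 1.35
x 11 y -65 z 5 rz 0.004
0.025180248252400898
```

play_rows(
  rows=[
    {"x": 5,"y": -32,"z": 2,"rx": 0,"ry": 0,"rz": 0.004},
    {"x": 11,"y": -65,"z": 5,"rx": 0,"ry": 0,"rz": 0.004},
    {"x": 11,"y": -65,"z": 5,"rx": 0,"ry": 0,"rz": 0.004},
    {"x": 11,"y": -65,"z": 5,"rx": 0,"ry": 0,"rz": 0.004},
  ],
)

```text
clock: 1.85
tool_pos: [0.608, 0.0278, 0.3595]
tool_rot: [1.036, -2.965, -0.0]
force: [-0.1, 1.7, 0.5]
grip_width: 0.025
grasp_force: 0.0
```

```bash
python3 - <<'E'
from h import *
import cv2
s=r.state();c=viewer.get_calibration("wrist");im=viewer.capture("wrist");cv2.imwrite("pics/w1.png",im)
rows([(.609,.025,.36,2.247)])
np.save("w1.npy",c["cam_to_world"]);print(c)
# predicted pixels
E
```

```text
tcp [0.608  0.0281 0.3596] yang 2.243 tilt z [-5.e-04  1.e-04 -1.e+00] F [-0.5  0.7  0.5] t 1.9
x 1 y -3 z -0 rz -0.004
{'fovy': 65.70646984690485, 'cx': 286.1504133511861, 'cy': 209.7963834510787, 'cam_to_world': array([[-6.22768052e-01, -7.47888393e-01, -2.29832342e-01,
         5.43057730e-01],
       [ 7.82406135e-01, -5.95003205e-01, -1.83879923e-01,
        -2.59474750e-02],
       [ 7.70679486e-04, -2.94336776e-01,  9.55701454e-01,
         3.39737584e-01],
       [ 0.00000000e+00,  0.00000000e+00,  0.00000000e+00,
         1.00000000e+00]])}
```

View pics/w1.png

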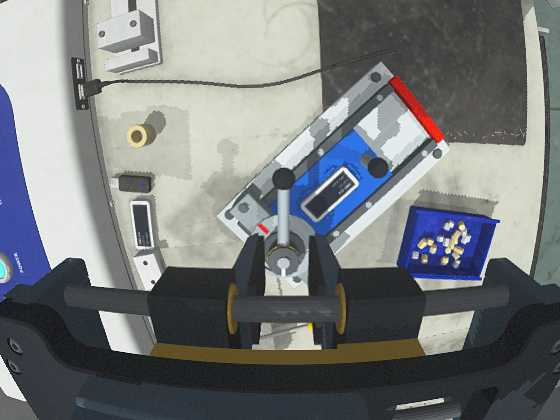

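The wrist view shows the lever centred between the fingers: ball at (283,180), post head at (378,166), red mark at (263,228). I'll refine the positions from these pixels.

```bash
python3 - <<'E'
from h import *
import cv2
im=cv2.imread("pics/w1.png");c=viewer.get_calibration("wrist")
g=(im.max(2)<70).astype(np.uint8)
for (x,y) in((283,180),(378,166)):
    n,l,st,ce=cv2.connectedComponentsWithStats(g[y-16:y+17,x-16:x+17]);k=1+st[1:,4].argmax();print(st[k],ce[k]+[x-16,y-16])
print("ball",onz("wrist",283,180,.0805,c),"head",onz("wrist",378,166,.0705,c),"mark",onz("wrist",263,228,.059,c))
h,s,v=cv2.split(cv2.cvtColor(im,cv2.COLOR_BGR2HSV));m=(((h<8)|(h>172))&(s>150)&(v>120)).astype(np.uint8)
n,l,st,ce=cv2.connectedComponentsWithStats(m);
for k in range(1,n):
    if st[k,4]>15:print(st[k],ce[k])
E
```

```text
[  0   4  28  27 395] [283.01012658 178.65822785]
[  6   8  20  20 284] [377.16549296 166.97887324]
ball [0.58717344 0.00643593 0.0805    ] head [0.52783825 0.06337636 0.0705    ] mark [0.63762899 0.02264585 0.059     ]
[390  76  55  67 814] [417.52334152 109.78746929]
[258 223  11  11  43] [263. 228.]
```

play_rows(
  rows=[
    {"x": 1,"y": -3,"z": 25,"rx": 0,"ry": 0,"rz": -0.005},
    {"x": 1,"y": -3,"z": 50,"rx": 0,"ry": 0,"rz": -0.005},
    {"x": 1,"y": -3,"z": 50,"rx": 0,"ry": 0,"rz": -0.005},
    {"x": 1,"y": -3,"z": 50,"rx": 0,"ry": 0,"rz": -0.005},
  ],
)

```text
clock: 2.4
tool_pos: [0.6096, 0.025, 0.3106]
tool_rot: [-1.044, 2.962, -0.0]
force: [0.3, -0.0, 0.8]
grip_width: 0.0251
grasp_force: 0.0
```

```bash
python3 - <<'E'
from h import *
rows([(.6093,.0247,.257,2.249)])
E
```

```text
tcp [0.6096 0.025  0.3106] yang 2.249 tilt z [ 7.e-04  0.e+00 -1.e+00] F [ 0.3 -0.   0.8] t 2.4
x 0 y -0 z 54 rz -0.000
```

play_rows(
  rows=[
    {"x": 0,"y": 0,"z": 12,"rx": 0,"ry": 0,"rz": 0},
    {"x": 0,"y": 0,"z": 24,"rx": 0,"ry": 0,"rz": 0},
    {"x": 0,"y": 0,"z": 36,"rx": 0,"ry": 0,"rz": 0},
    {"x": 0,"y": 0,"z": 46,"rx": 0,"ry": 0,"rz": 0},
    {"x": 0,"y": 0,"z": 54,"rx": 0,"ry": 0,"rz": 0},
    {"x": 0,"y": 0,"z": 54,"rx": 0,"ry": 0,"rz": 0},
  ],
)

```text
clock: 3.15
tool_pos: [0.6093, 0.0245, 0.255]
tool_rot: [1.043, -2.962, -0.001]
force: [-1.2, 0.0, -0.1]
grip_width: 0.025
grasp_force: 0.0
```

```bash
python3 - <<'E'
from h import *
A=np.array([.6405,.0500])
def T(th): return (*(A+.040*np.array([np.cos(th),np.sin(th)])),.257+.004*(-2.464-th),th+1.5*np.pi)
rows([T(-2.464-.13*i) for i in range(0,20)])
E
```

```text
tcp [0.6093 0.0245 0.255 ] yang 2.248 tilt z [-0.001  0.    -1.   ] F [-1.2  0.  -0.1] t 3.15
x -0 y 0 z -2 rz -0.000
x -1 y 6 z -2 rz 0.130
x -2 y 11 z -3 rz 0.260
x -3 y 16 z -4 rz 0.390
x -6 y 20 z -4 rz 0.520
x -8 y 25 z -5 rz 0.650
x -12 y 28 z -5 rz 0.780
x -16 y 32 z -6 rz 0.910
x -20 y 35 z -6 rz 1.040
x -25 y 37 z -7 rz 1.170
x -30 y 39 z -7 rz 1.300
x -35 y 40 z -8 rz 1.430
x -40 y 40 z -8 rz 1.560
x -45 y 40 z -9 rz 1.690
x -50 y 39 z -9 rz 1.820
x -55 y 38 z -10 rz 1.950
x -60 y 35 z -10 rz 2.080
x -64 y 32 z -11 rz 2.210
x -68 y 29 z -11 rz 2.340
x -72 y 25 z -12 rz 2.470
```

play_rows(
  rows=[
    {"x": 0,"y": 0,"z": -2,"rx": 0,"ry": 0,"rz": 0},
    {"x": -1,"y": 6,"z": -2,"rx": 0,"ry": 0,"rz": 0.13},
    {"x": -2,"y": 11,"z": -3,"rx": 0,"ry": 0,"rz": 0.26},
    {"x": -3,"y": 16,"z": -4,"rx": 0,"ry": 0,"rz": 0.39},
    {"x": -6,"y": 20,"z": -4,"rx": 0,"ry": 0,"rz": 0.52},
    {"x": -8,"y": 25,"z": -5,"rx": 0,"ry": 0,"rz": 0.65},
    {"x": -8,"y": 25,"z": -5,"rx": 0,"ry": 0,"rz": 0.65},
  ],
  jaw=-0.65,
)

```text
clock: 4.03
tool_pos: [0.6002, 0.0491, 0.2614]
tool_rot: [-0.044, 3.14, -0.0]
force: [-0.4, -0.5, -0.6]
grip_width: 0.0159
grasp_force: 0.0
```

```bash
python3 - <<'E'
from h import *
A=np.array([.6405,.0500])
def T(th): return (*(A+.040*np.array([np.cos(th),np.sin(th)])),.257+.004*(-2.464-th),th+1.5*np.pi)
rows([T(-2.464-.13*i) for i in range(5,20)]); print(r.state()["torque"])
E
```

```text
tcp [0.6002 0.0491 0.2614] yang 1.599 tilt z [ 0.0011 -0.     -1.    ] F [-0.4 -0.5 -0.6] t 4.025
x -0 y -0 z 2 rz 0.001
x -1 y 5 z 1 rz 0.131
x -2 y 10 z 1 rz 0.261
x -3 y 15 z 0 rz 0.391
x -6 y 20 z -0 rz 0.521
x -8 y 24 z -1 rz 0.651
x -12 y 28 z -1 rz 0.781
x -16 y 31 z -2 rz 0.911
x -20 y 34 z -2 rz 1.041
x -25 y 37 z -3 rz 1.171
x -30 y 38 z -3 rz 1.301
x -35 y 39 z -4 rz 1.431
x -40 y 40 z -4 rz 1.561
x -45 y 39 z -5 rz 1.691
x -50 y 38 z -5 rz 1.821
[ 0.03819286 -0.01227394  0.00974375]
```

play_rows(
  rows=[
    {"x": -1,"y": 5,"z": 1,"rx": 0,"ry": 0,"rz": 0.13},
    {"x": -2,"y": 10,"z": 1,"rx": 0,"ry": 0,"rz": 0.26},
    {"x": -3,"y": 15,"z": 0,"rx": 0,"ry": 0,"rz": 0.39},
    {"x": -6,"y": 20,"z": 0,"rx": 0,"ry": 0,"rz": 0.52},
    {"x": -8,"y": 24,"z": -1,"rx": 0,"ry": 0,"rz": 0.65},
    {"x": -12,"y": 28,"z": -1,"rx": 0,"ry": 0,"rz": 0.78},
    {"x": -16,"y": 31,"z": -2,"rx": 0,"ry": 0,"rz": 0.91},
    {"x": -20,"y": 34,"z": -2,"rx": 0,"ry": 0,"rz": 1.04},
    {"x": -25,"y": 37,"z": -3,"rx": 0,"ry": 0,"rz": 1.17},
    {"x": -30,"y": 38,"z": -3,"rx": 0,"ry": 0,"rz": 1.3},
  ],
)

```text
clock: 5.28
tool_pos: [0.6288, 0.0877, 0.2638]
tool_rot: [-1.867, -2.525, 0.001]
force: [-3.7, -0.3, 1.3]
grip_width: 0.0159
grasp_force: 1.6
```

```bash
python3 - <<'E'
from h import *
import cv2
A=np.array([.6405,.0500])
def T(th): return (*(A+.040*np.array([np.cos(th),np.sin(th)])),.257+.004*(-2.464-th),th+1.5*np.pi)
cv2.imwrite("pics/w2.png",viewer.capture("wrist"))
rows([T(-2.464-.13*i) for i in range(15,20)]); print(r.state()["torque"])
E
```

```text
tcp [0.6293 0.0878 0.2639] yang 0.291 tilt z [-6.e-04  1.e-04 -1.e+00] F [-2.6  1.2  0.7] t 5.325
x 1 y -0 z -1 rz -0.008
x 0 y 5 z -1 rz 0.122
x -1 y 10 z -2 rz 0.252
x -2 y 15 z -2 rz 0.382
x -5 y 19 z -3 rz 0.512
[0.05753416 0.48337375 0.07378978]
```

View pics/w2.png

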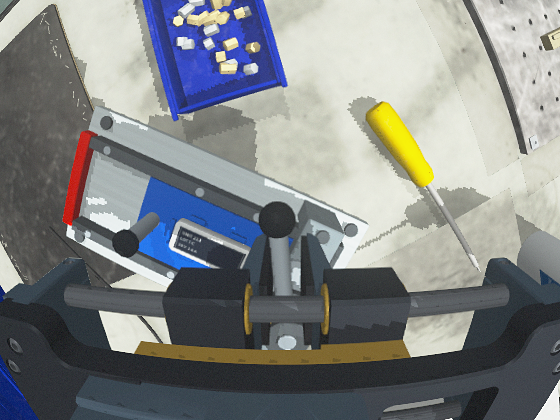

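The lever is caged between the fingers, its ball at (277,218), and it trails against the rear finger. The tag is still in its nest. I'll drive the last part now.

play_rows(
  rows=[
    {"x": 0,"y": 5,"z": -1,"rx": 0,"ry": 0,"rz": 0.12},
    {"x": -1,"y": 10,"z": -2,"rx": 0,"ry": 0,"rz": 0.25},
    {"x": -2,"y": 14,"z": -2,"rx": 0,"ry": 0,"rz": 0.37},
    {"x": -4,"y": 18,"z": -3,"rx": 0,"ry": 0,"rz": 0.47},
    {"x": -4,"y": 18,"z": -3,"rx": 0,"ry": 0,"rz": 0.47},
    {"x": -4,"y": 18,"z": -3,"rx": 0,"ry": 0,"rz": 0.47},
  ],
)

```text
clock: 6.08
tool_pos: [0.6473, 0.0892, 0.2668]
tool_rot: [2.4, 2.027, 0.0]
force: [-0.3, -0.4, 0.1]
grip_width: 0.0161
grasp_force: 0.4
```

```bash
python3 - <<'E'
from h import *
import cv2
A=np.array([.6405,.0500])
c=viewer.get_calibration("wrist");im=viewer.capture("wrist");cv2.imwrite("pics/w3.png",im)
g=(im.max(2)<60).astype(np.uint8)
x,y=277,218
n,l,st,ce=cv2.connectedComponentsWithStats(g[y-22:y+10,x-25:x+26]);k=1+st[1:,4].argmax();print(st[k],ce[k]+[x-25,y-22])
for u in (270,277,284):
  b=onz("wrist",u,218,.09,c)[:2]; d=b-A; th=np.arctan2(d[1],d[0]); print(u,b,np.hypot(*d),"val",np.pi/2+3-(th+.128))
rows([(*A,.263,0)])
s=viewer.capture("top")[165:275,245:320];cv2.imwrite("pics/c3.png",np.hstack([cv2.resize(im[150:300,150:420],(540,300)),cv2.resize(s,(205,300))]))
E
```

```text
[  9   6  35  26 314] [273.47452229 219.42356688]
270 [0.64491665 0.11954273] 0.06968283470806332 val 2.9354246965168382
277 [0.64843568 0.11894908] 0.06940425082761799 val 2.98659058416239
284 [0.6519503  0.11835479] 0.06930719121972534 val 3.0379717859918896
tcp [0.6473 0.0892 0.2668] yang -0.169 tilt z [ 1.e-04  0.e+00 -1.e+00] F [-0.3 -0.3  0.2] t 6.125
x -40 y -0 z 4 rz -0.169
```

View pics/c3.png

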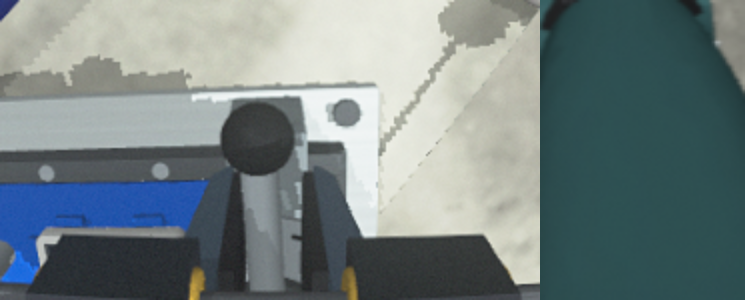

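The ball is at wrist pixel (278.5,219.5), which gives a lever value of about 2.99, so it stands at the mark. I'll lift off and go to the post.

play_rows(
  rows=[
    {"x": 0,"y": 0,"z": -20,"rx": 0,"ry": 0,"rz": 0},
    {"x": 0,"y": 0,"z": -45,"rx": 0,"ry": 0,"rz": 0},
    {"x": 0,"y": 0,"z": -70,"rx": 0,"ry": 0,"rz": 0},
    {"x": 0,"y": 0,"z": -70,"rx": 0,"ry": 0,"rz": 0},
    {"x": 0,"y": 0,"z": -70,"rx": 0,"ry": 0,"rz": 0},
  ],
)

```text
clock: 6.8
tool_pos: [0.6472, 0.0892, 0.337]
tool_rot: [2.403, 2.023, 0.001]
force: [-0.6, -0.8, -0.5]
grip_width: 0.0158
grasp_force: 0.0
```

```bash
python3 - <<'E'
from h import *
rows([(.528,.064,.335,-.128)])
E
```

```text
tcp [0.6472 0.0892 0.337 ] yang -0.172 tilt z [ 4.e-04  1.e-04 -1.e+00] F [-0.6 -0.8 -0.5] t 6.8
x -45 y -113 z 2 rz -0.044
```

play_rows(
  rows=[
    {"x": -15,"y": -38,"z": 0,"rx": 0,"ry": 0,"rz": -0.044},
    {"x": -30,"y": -76,"z": 0,"rx": 0,"ry": 0,"rz": -0.044},
    {"x": -45,"y": -113,"z": 0,"rx": 0,"ry": 0,"rz": -0.044},
    {"x": -45,"y": -113,"z": 0,"rx": 0,"ry": 0,"rz": -0.044},
    {"x": -45,"y": -113,"z": 0,"rx": 0,"ry": 0,"rz": -0.044},
  ],
  jaw=-0.1,
)

```text
clock: 7.42
tool_pos: [0.5288, 0.0643, 0.3367]
tool_rot: [2.359, 2.075, 0.0]
force: [0.4, -0.1, 0.1]
grip_width: 0.041
grasp_force: 0.0
```

```bash
python3 - <<'E'
from h import *
import cv2
c=viewer.get_calibration("wrist");im=viewer.capture("wrist");cv2.imwrite("pics/w4.png",im)
rows([(.528,.064,.233,-.128)])
f=210/np.tan(np.radians(c["fovy"]/2));M=c["cam_to_world"]
for p in ((.528,.064,.0705),(.649,.119,.09)):
    q=M[:3,:3].T@(np.array(p)-M[:3,3]);R=np.hypot(q[0],q[1]);t=np.arctan2(R,-q[2]);print(c["cx"]+f*t*q[0]/R,c["cy"]-f*t*q[1]/R)
E
```

```text
tcp [0.5291 0.0643 0.3367] yang -0.128 tilt z [ 3.e-04  0.e+00 -1.e+00] F [-0.4 -0.3  0.8] t 7.475
x -0 y -1 z 104 rz 0.000
284.13698395460057 218.07576946959415
435.7291187207979 136.50060341142716
```

View pics/w4.png

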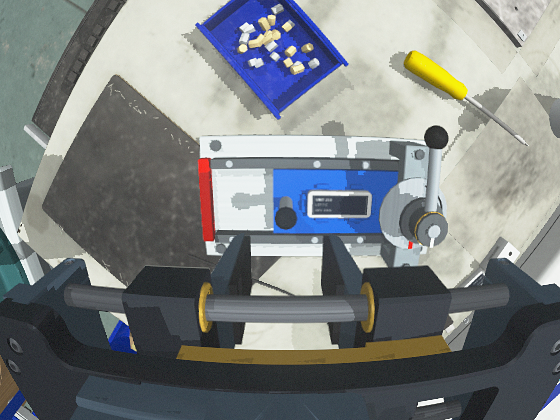

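The post head is at (286,217), against a predicted (284,218), centred between the fingers. The ball is at (436,138), so the lever has stayed at the mark, and the tag is in its nest. I'll descend.

play_rows(
  rows=[
    {"x": 0,"y": 0,"z": 20,"rx": 0,"ry": 0,"rz": 0},
    {"x": 0,"y": 0,"z": 40,"rx": 0,"ry": 0,"rz": 0},
    {"x": 0,"y": 0,"z": 60,"rx": 0,"ry": 0,"rz": 0},
    {"x": 0,"y": 0,"z": 75,"rx": 0,"ry": 0,"rz": 0},
    {"x": 0,"y": 0,"z": 90,"rx": 0,"ry": 0,"rz": 0},
    {"x": 0,"y": 0,"z": 102,"rx": 0,"ry": 0,"rz": 0},
    {"x": 0,"y": 0,"z": 102,"rx": 0,"ry": 0,"rz": 0},
  ],
)

```text
clock: 8.35
tool_pos: [0.5282, 0.0643, 0.234]
tool_rot: [-2.358, -2.074, 0.002]
force: [-0.6, -0.2, -0.2]
grip_width: 0.0414
grasp_force: 0.0
```

play_rows(
  rows=[
    {"x": 0,"y": 0,"z": 0,"rx": 0,"ry": 0,"rz": 0},
    {"x": 0,"y": 0,"z": 0,"rx": 0,"ry": 0,"rz": 0},
  ],
  jaw=-0.4,
)

```text
clock: 8.6
tool_pos: [0.5285, 0.0643, 0.2353]
tool_rot: [2.359, 2.074, 0.001]
force: [-0.1, -0.4, -0.2]
grip_width: 0.0278
grasp_force: 0.0
```

play_rows(
  rows=[
    {"x": 0,"y": -3,"z": 0,"rx": 0,"ry": 0,"rz": 0},
    {"x": 0,"y": -6,"z": 0,"rx": 0,"ry": 0,"rz": 0},
    {"x": 0,"y": -10,"z": 0,"rx": 0,"ry": 0,"rz": 0},
    {"x": 0,"y": -15,"z": 0,"rx": 0,"ry": 0,"rz": 0},
    {"x": 0,"y": -20,"z": 0,"rx": 0,"ry": 0,"rz": 0},
    {"x": 0,"y": -26,"z": 0,"rx": 0,"ry": 0,"rz": 0},
    {"x": 0,"y": -32,"z": 0,"rx": 0,"ry": 0,"rz": 0},
    {"x": 0,"y": -38,"z": 0,"rx": 0,"ry": 0,"rz": 0},
    {"x": 0,"y": -44,"z": 0,"rx": 0,"ry": 0,"rz": 0},
    {"x": 0,"y": -50,"z": 0,"rx": 0,"ry": 0,"rz": 0},
  ],
)

```text
clock: 9.85
tool_pos: [0.4784, 0.0707, 0.2348]
tool_rot: [2.359, 2.075, 0.0]
force: [2.8, -1.0, 2.1]
grip_width: 0.0274
grasp_force: 1.6
```

play_rows(
  rows=[
    {"x": 0,"y": -4,"z": 0,"rx": 0,"ry": 0,"rz": 0},
    {"x": 0,"y": -7,"z": 0,"rx": 0,"ry": 0,"rz": 0},
    {"x": 0,"y": -10,"z": 0,"rx": 0,"ry": 0,"rz": 0},
    {"x": 0,"y": -12,"z": 0,"rx": 0,"ry": 0,"rz": 0},
    {"x": 0,"y": -13,"z": 0,"rx": 0,"ry": 0,"rz": 0},
    {"x": 0,"y": -14,"z": 0,"rx": 0,"ry": 0,"rz": 0},
  ],
)

```text
clock: 10.6
tool_pos: [0.4648, 0.0724, 0.2347]
tool_rot: [2.359, 2.075, 0.0]
force: [3.1, -1.5, 1.7]
grip_width: 0.0273
grasp_force: 1.4
```

```bash
python3 - <<'E'
from h import *
import cv2
im=viewer.capture("wrist");rows([])
s=viewer.capture("side")[185:285,210:345]
cv2.imwrite("pics/c5.png",np.vstack([cv2.resize(im[100:300,100:480],(760,400)),cv2.resize(s,(760,563))[180:380]]))
E
```

```text
tcp [0.4647 0.0724 0.2347] yang -0.128 tilt z [-1.e-04 -0.e+00 -1.e+00] F [2.5 0.2 2.3] t 10.65
```

View pics/c5.png

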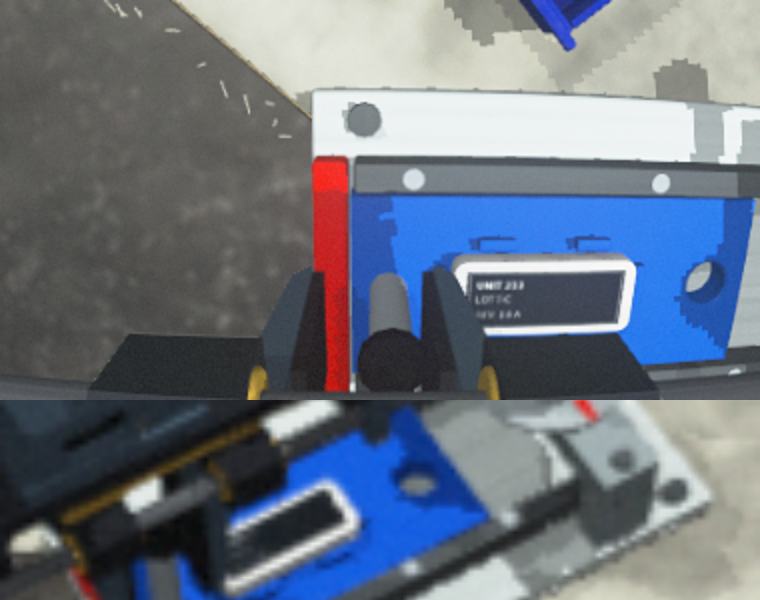

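The shuttle's front edge is within a millimetre or two of the red stop, with the tag in its nest. I'll creep on until the force rises.

play_rows(
  rows=[
    {"x": 0,"y": -1,"z": 0,"rx": 0,"ry": 0,"rz": 0},
    {"x": 0,"y": -2,"z": 0,"rx": 0,"ry": 0,"rz": 0},
    {"x": 0,"y": -2,"z": 0,"rx": 0,"ry": 0,"rz": 0},
    {"x": 0,"y": -2,"z": 0,"rx": 0,"ry": 0,"rz": 0},
  ],
)

```text
clock: 11.2
tool_pos: [0.4632, 0.0726, 0.2349]
tool_rot: [2.358, 2.074, 0.001]
force: [4.6, -1.4, 1.0]
grip_width: 0.0273
grasp_force: 2.6
```

play_rows(
  rows=[
    {"x": 0,"y": -1,"z": 0,"rx": 0,"ry": 0,"rz": 0},
    {"x": 0,"y": -2,"z": 0,"rx": 0,"ry": 0,"rz": 0},
    {"x": 0,"y": -2,"z": 0,"rx": 0,"ry": 0,"rz": 0},
    {"x": 0,"y": -2,"z": 0,"rx": 0,"ry": 0,"rz": 0},
  ],
)

```text
clock: 11.7
tool_pos: [0.4616, 0.0729, 0.2352]
tool_rot: [2.358, 2.074, 0.003]
force: [6.5, -2.1, 3.5]
grip_width: 0.0275
grasp_force: 3.3
```

play_rows(
  rows=[
    {"x": 0,"y": -1,"z": 0,"rx": 0,"ry": 0,"rz": 0},
    {"x": 0,"y": -2,"z": 0,"rx": 0,"ry": 0,"rz": 0},
    {"x": 0,"y": -2,"z": 0,"rx": 0,"ry": 0,"rz": 0},
    {"x": 0,"y": -2,"z": 0,"rx": 0,"ry": 0,"rz": 0},
  ],
)

```text
clock: 12.2
tool_pos: [0.4598, 0.0732, 0.2353]
tool_rot: [2.358, 2.074, 0.003]
force: [7.0, -0.9, 4.2]
grip_width: 0.0275
grasp_force: 3.4
```

```bash
python3 - <<'E'
from h import *
import cv2
im=viewer.capture("wrist")
cv2.imwrite("pics/c6.png",cv2.resize(im[130:310,180:440],(780,540),interpolation=cv2.INTER_CUBIC))
E
```

```text
(no output)
```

View pics/c6.png

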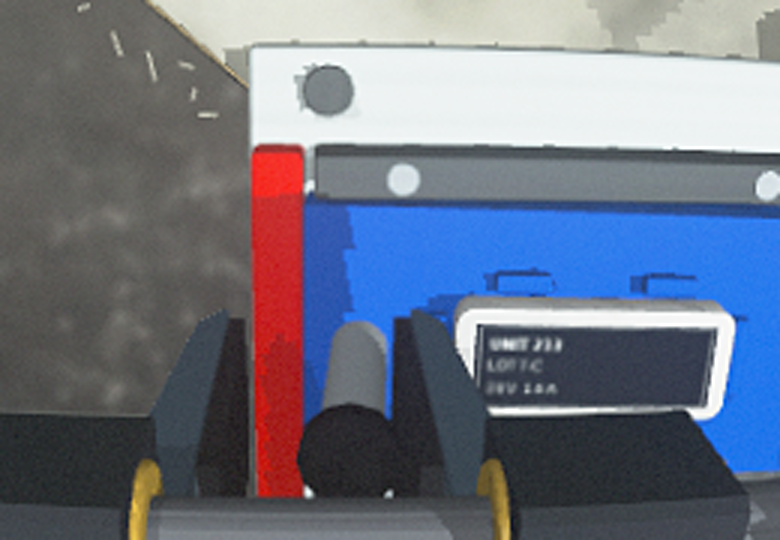

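The shuttle is flush against the red stop with no gap at (303,300), and the upward force suggests it was starting to tip slightly. I'll back off slowly so it settles, then open and lift.

play_rows(
  rows=[
    {"x": 0,"y": 1,"z": 0,"rx": 0,"ry": 0,"rz": 0},
    {"x": 0,"y": 2,"z": 0,"rx": 0,"ry": 0,"rz": 0},
    {"x": 0,"y": 3,"z": 0,"rx": 0,"ry": 0,"rz": 0},
    {"x": 0,"y": 4,"z": 0,"rx": 0,"ry": 0,"rz": 0},
    {"x": 0,"y": 5,"z": 0,"rx": 0,"ry": 0,"rz": 0},
    {"x": 0,"y": 6,"z": 0,"rx": 0,"ry": 0,"rz": 0},
    {"x": 0,"y": 7,"z": 0,"rx": 0,"ry": 0,"rz": 0},
    {"x": 0,"y": 8,"z": 0,"rx": 0,"ry": 0,"rz": 0},
    {"x": 0,"y": 8,"z": 0,"rx": 0,"ry": 0,"rz": 0},
  ],
)

```text
clock: 13.38
tool_pos: [0.4668, 0.0721, 0.2347]
tool_rot: [-2.359, -2.075, 0.0]
force: [0.8, 0.4, -0.2]
grip_width: 0.0274
grasp_force: 0.0
```

play_rows(
  rows=[
    {"x": 0,"y": 0,"z": 0,"rx": 0,"ry": 0,"rz": 0},
    {"x": 0,"y": 0,"z": 0,"rx": 0,"ry": 0,"rz": 0},
    {"x": 0,"y": 0,"z": -10,"rx": 0,"ry": 0,"rz": 0},
    {"x": 0,"y": 0,"z": -25,"rx": 0,"ry": 0,"rz": 0},
    {"x": 0,"y": 0,"z": -45,"rx": 0,"ry": 0,"rz": 0},
    {"x": 0,"y": 0,"z": -65,"rx": 0,"ry": 0,"rz": 0},
    {"x": 0,"y": 0,"z": -90,"rx": 0,"ry": 0,"rz": 0},
    {"x": 0,"y": 0,"z": -90,"rx": 0,"ry": 0,"rz": 0},
    {"x": 0,"y": 0,"z": -90,"rx": 0,"ry": 0,"rz": 0},
  ],
  jaw=-0.1,
)

```text
clock: 14.5
tool_pos: [0.4666, 0.0721, 0.3247]
tool_rot: [2.359, 2.075, 0.0]
force: [0.2, 0.5, 0.0]
grip_width: 0.041
grasp_force: 0.0
```

```bash
python3 - <<'E'
from h import *
import cv2
im=viewer.capture("wrist");rows([])
cv2.imwrite("pics/c7.png",cv2.resize(im[110:270,190:510],(800,400),interpolation=cv2.INTER_CUBIC))
E
```

```text
tcp [0.4665 0.0721 0.3243] yang -0.128 tilt z [-6.e-04 -0.e+00 -1.e+00] F [-1.  -0.5 -0.7] t 14.55
```

View pics/c7.png

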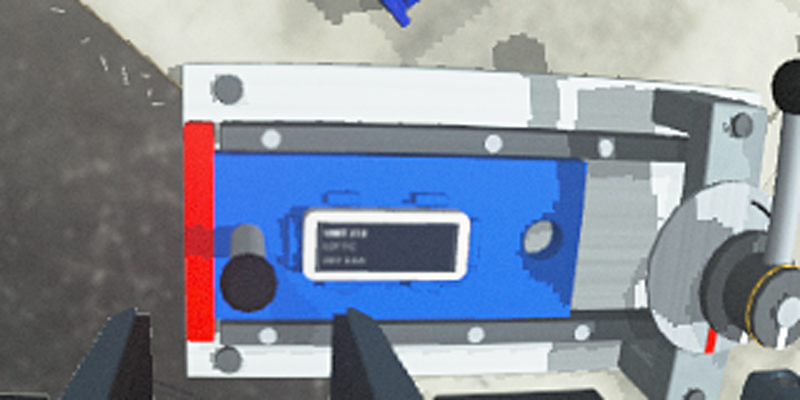

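The shuttle is flush with the red stop at (215,230), the tag lies between its ribs at (385,245), the lever is at the mark, and the gripper is clear. I'll hand it in.

```bash
python3 -c "
from bench import r
print(r.job_done())"
```

```text
the job is handed in; nothing more can be done
None
```

I handed the job in at about 14.6 s without a verdict coming back: my last images show the lever at the red mark (measured about 2.99 rad), the shuttle against the red front stop, the tag in its nest and the gripper clear.

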